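# Jog the cabinet's sliding glass door with its control stick

### The job

Two small control boxes with spring-centred sticks stand on the worktop under the spice cabinet. Tilt the pink-knobbed stick all the way over in the direction of the yellow arrow on its own box, hold it there for at least two seconds to run the glass door open, then let it come back to its centre and let go. Do not tilt it to any other side, leave the blue-knobbed stick alone, and do not shift or tip the steel timer.

Things in the scene. Friction and masses are not known exactly. Their poses are not given: they have to be found in the camera images.
- pink_box: Control box of the glass door: fixed dark grey box 120 x 120 x 50 mm high with a dark steel top plate, at any yaw; soft black boot (54 mm wide, 16 mm high) round the stick's foot. Origin: centre of its underside, on the worktop. +x is the direction of the yellow arrow on the plate, which points from the stick to the middle of one side; z up. The stick's pivot is at z = 50 mm.
- pink_knob (a point): Centre of the pink ball knob (30 mm) on a 10 mm steel stick, 70 mm from the pivot: 120 mm above the worktop, over the box's centre when upright. Tilts to every side; stops at 0.42 rad (knob 28 mm sideways, 6 mm down) along the box's x and y. A spring centres it: about 2 N at the knob holds it at a stop; let go, it returns by itself. Grip the ball from above or push it from the side.
- blue_knob (a point): Centre of the blue ball knob (30 mm, 120 mm above the worktop) of the other stick, on a second box of the same build, with a yellow arrow of its own; the two boxes stand 0.24 m or more apart and may change places. Not to be moved.
- timer: Steel kitchen timer, a round can 72 mm in diameter with a white dial and a dark grip bar on top, 61 mm high in all, standing loose beyond and between the two boxes. Origin: centre of its underside. Not to be moved.

How it is judged:
By the outcome, as a careful person would: the job done as asked, in the order asked, and still so for the second after the job is handed in, with the robot touching nothing.
It also fails if it takes over 35 s, if anything falls off the work surface, if the arm or the gripper's body presses on something with over 40 N, if the wrist force passes 120 N, or if a joint passes its speed limit or range.

### The arm

A 6-joint arm with a two-finger parallel gripper is mounted at the origin on the work surface. World frame = base frame: x ahead of the robot, y to its left, z up, the work surface at z = 0. Lengths are in m, angles in rad, forces in N, time in s.
With the tool pointing down it reaches from about 0.3 to 0.775 m from the base axis. Payload 14.6 kg.
Tool frame: the origin (TCP) lies on the centre line of the jaws, within the pads' length; the fingertips stand 25 mm ahead of it and the grasp point (between the pads) lies 6 mm ahead of it (ctrl.tip_reach is the distance from the TCP to the fingertips, in m); z points along the fingers, y is the line along which they close (so a half turn about z gives the same grasp; the last joint's range is limited). The gripper opens to 94 mm and grips with 3 to 60 N. Pads are 16 mm wide; open, the fingers measure 119 mm over their backs; the gripper's body (75 mm by 177 mm) begins 78 mm behind the grasp point.
Start: joints at [1.236, 0.3, 1.521, -0, 1.321, -0.067], TCP at [0.146, 0.53, 0.23] pointing down, gripper open.
Joint ranges: [-3.03, 3.03], [-0.79, 2.21], [0.23, 2.52], [-1.04, 4.18], [0, 3.07], [-2.55, 2.55]. Speed limits (rad/s): [2.22, 2.22, 2.57, 3.14, 3.14, 3.14].

### API

Orientations are given as [roll, pitch, yaw] about the fixed x, y, z axes, in that order (R = Rz(yaw) Ry(pitch) Rx(roll)).
In Python, from station import ctrl gives the robot as it stands. The module is installed in compiled form; this text tells all that it offers.
- The arm moves only by the tool apply_moves, never from a script. Its argument "deltas" is a list of rows, each a list of 7 numbers: the closure in counts, from 0 (fully open) to 255 (shut), then the shift along the world's x, y, z in cm, then the turn, a rotation vector about the world's x, y, z in rad. In form: [[jaw, tx, ty, tz, ax, ay, az], ...]. A call has 1 to 10 rows; each row shifts and turns the commanded pose from where the row before left it; what a row does not reach is not made up. A row lasts 1/10 s, in which the tool goes at most 50 mm and 8.59 degrees, less where a joint would pass 70% of its speed; a pose out of reach is approached as far as the arm can. A call with a gripper value outside its range is refused whole. The fingers move at their own pace and stop on an object; "grip_force" is the grip in N (left out, the last holds). Time passes only in rows, so rows that do not move let the fingers close. It gives the time, the measured TCP pose, the force, the opening and the grip force at its end, in the units of the state.
- ctrl.get_obs(): the state, without advancing time (a new reading comes with each control period).
- ctrl.camera(name): name is "scene" or "top" or "wrist"; returns a dict with "img" (480x640x3 uint8, red, green, blue), "K" (3x3 intrinsics, pixels), "pose" (4x4, takes a point from camera to world coordinates); the wrist camera has in their place "hand_eye" (4x4, takes a point from camera to tool coordinates, whose origin is the TCP and whose axes are the flange's). Camera axes: x right, y up, looking along -z (the intrinsics and any distortion apply to the point x, -y, -z); pixel columns grow to the right and rows downward; lengths in m; the calibration is good to about 2 mm. A picture is of the moment at which its call begins: read the wrist's pose just before it. There is no depth.
- ctrl.hand_in(): hands the job in; it is judged then, once.
The state is a dict: "time_s": time; "qpos": joint angles; "joint_vel": joint speeds; "tau": joint torques, N m; "ee_pos": TCP position; "eef_rot": TCP orientation; "force": force on the tool from outside, world axes, zero at the start; "moment": the same for the moment, N m; "grip_width": finger opening in m; "grip_force": force on a finger pad.
Only numpy, scipy, OpenCV 4.12 (cv2) and the standard library are available. Lean on these libraries where they do the work, as an engineer would, in place of code of your own. Each camera call takes 0.05 s, during which the arm holds its last target. There are 200 camera calls.

## Working session

There is one attempt and no reset: what is moved stays moved. The work goes in short steps, Python scripts to look and compute and a tool call to move; the robot and the scene stay as the last step left them, time stands still between calls to the robot, and variables do not carry over. Pictures are saved under pics/ and viewed, at most 10 in all, crops included, and the job is handed in when it is done.

Besides the shell and the picture viewer there is one more tool, called as name(argument=value, ...), one argument or row to a line, values as JSON. apply_moves: Moves the arm, as the interface text tells. Its arguments: {"type":"object","properties":{"deltas":{"type":"array"},"grip_force":{"type":"number"}},"required":["deltas"]}

```bash
mkdir -p pics
python3 - <<'E'
from station import ctrl
import cv2,numpy as np
o=ctrl.get_obs();print({k:np.round(v,3) for k,v in o.items()})
for n in("top","scene"):
    c=ctrl.camera(n);cv2.imwrite(f"pics/{n}.png",c["img"][:,:,::-1]);np.savez(f"{n}.npz",**c);print(n,c["K"],np.round(c["pose"],3),c.keys())
E
```

```text
{'time_s': np.float64(0.0), 'qpos': array([ 1.236,  0.3  ,  1.522, -0.   ,  1.321, -0.067]), 'joint_vel': array([-0.   , -0.   ,  0.   ,  0.001,  0.   , -0.001]), 'tau': array([-4.0000e-03, -5.3179e+01, -3.5274e+01,  7.1000e-02,  2.4000e-02,
       -0.0000e+00]), 'ee_pos': array([0.145, 0.53 , 0.23 ]), 'eef_rot': array([-3.14 , -0.   ,  2.874]), 'force': array([-0.177, -0.358,  0.683]), 'moment': array([0.029, 0.014, 0.003]), 'grip_force': np.float64(0.0), 'grip_width': np.float64(0.094)}
top [[506.87348592   0.         323.23196748]
 [  0.         506.87348592 240.04000795]
 [  0.           0.           1.        ]] [[ 0.017  0.986 -0.167  0.432]
 [-0.999  0.023  0.032  0.019]
 [ 0.036  0.166  0.985  0.951]
 [ 0.     0.     0.     1.   ]] dict_keys(['img', 'K', 'pose'])
scene [[453.1984499    0.         325.51760933]
 [  0.         453.1984499  239.73514923]
 [  0.           0.           1.        ]] [[-0.563 -0.586  0.583  0.987]
 [ 0.827 -0.406  0.39   0.276]
 [ 0.008  0.701  0.713  0.607]
 [ 0.     0.     0.     1.   ]] dict_keys(['img', 'K', 'pose'])
```

View pics/top.png

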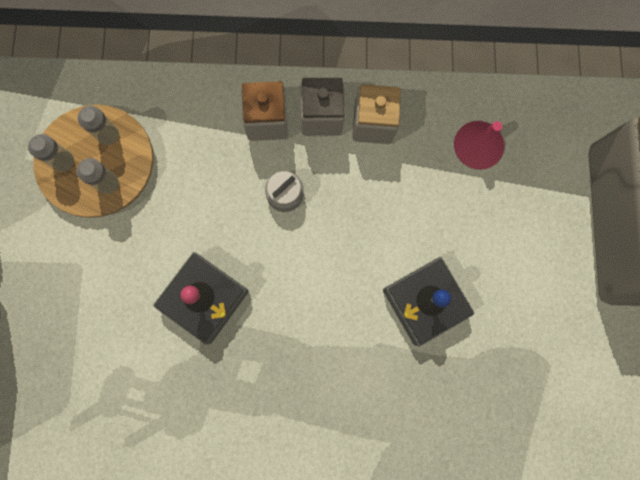

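View pics/scene.png

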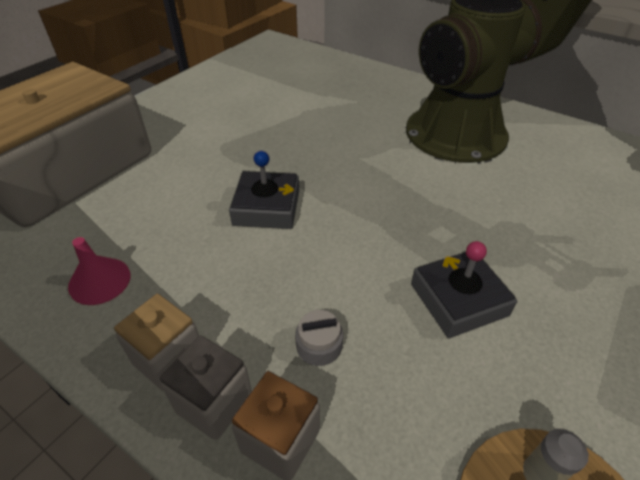

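The top view shows the pink knob at about (190,295), with its arrow at (218,312) pointing down-right. The blue knob is at (441,298) and the timer at (284,190). The scene view agrees: pink knob (476,251), arrow (451,262).

```bash
cat > h.py <<'E'
import numpy as np,cv2
def ray(c,uv):
    K=c["K"];T=c["pose"];d=np.array([(uv[0]-K[0,2])/K[0,0],-(uv[1]-K[1,2])/K[1,1],-1])
    d=T[:3,:3]@d;return T[:3,3],d/np.linalg.norm(d)
def plane(c,uv,z):
    o,d=ray(c,uv);return o+d*(z-o[2])/d[2]
def cross(a,b):
    (o,d),(p,e)=a,b;s,t=np.linalg.lstsq(np.c_[d,-e],p-o,rcond=None)[0]
    x,y=o+s*d,p+t*e;return (x+y)/2,np.linalg.norm(x-y)
def blob(img,lo,hi,box):
    m=cv2.inRange(cv2.cvtColor(img,cv2.COLOR_RGB2HSV),lo,hi);k=np.zeros_like(m)
    x0,y0,x1,y1=box;k[y0:y1,x0:x1]=m[y0:y1,x0:x1]
    n,_,s,ct=cv2.connectedComponentsWithStats(k);i=1+np.argmax(s[1:,4]);return ct[i],s[i]
E
python3 - <<'E'
from h import *
t=np.load("top.npz");s=np.load("scene.npz")
P=((160,90,60),(179,255,255));Y=((18,120,80),(35,255,255));B=((105,100,40),(130,255,255))
pt,a=blob(t["img"],*P,(150,250,250,345));ps,b=blob(s["img"],*P,(440,220,520,290))
print("pink px",pt,a,ps,b)
knob,e=cross(ray(t,pt),ray(s,ps));print("knob",knob,"gap",e,"plane",plane(t,pt,.12),plane(s,ps,.12))
at,a=blob(t["img"],*Y,(150,250,250,345));as_,b=blob(s["img"],*Y,(400,220,520,290))
A,e=cross(ray(t,at),ray(s,as_));print("arrow",A,e,plane(t,at,.051),plane(s,as_,.051),a,b)
bt,a=blob(t["img"],*B,(380,250,480,345));bs,b=blob(s["img"],*B,(230,140,290,190))
print("blue",cross(ray(t,bt),ray(s,bs)))
print("timer",plane(t,(284,188),.055))
# box top plate in top view: dark pixels + arrow; min-area rect
hs=cv2.cvtColor(t["img"],cv2.COLOR_RGB2HSV);m=((hs[...,2]<75)).astype(np.uint8);m[:250]=0;m[350:]=0;m[:,:150]=0;m[:,252:]=0
m=cv2.morphologyEx(m,cv2.MORPH_CLOSE,np.ones((15,15)));cs,_=cv2.findContours(m,0,2);c=max(cs,key=cv2.contourArea)
W=np.array([plane(t,p,.05)[:2] for p in c[:,0]],np.float32)*1000
print("rect",cv2.minAreaRect(W),cv2.minAreaRect(c))
d=(A-knob)[:2];print("yaw arrow",np.degrees(np.arctan2(d[1],d[0])),np.linalg.norm(d))
E
```

```text
pink px [189.48601399 294.25174825] [180 285  20  19 286] [475.89905363 250.80757098] [466 241  21  20 317]
knob [0.47868174 0.2057433  0.11846579] gap 0.0023851737486159917 plane [0.47823256 0.20655646 0.12      ] [0.48089092 0.20489184 0.12      ]
arrow [0.45441442 0.17029502 0.04896528] 0.002531809789248784 [0.45393585 0.17115669 0.051     ] [0.45696681 0.16954517 0.051     ] [210 303  16  16 185] [443 256  17  13 142]
blue (array([ 0.48125284, -0.20598363,  0.11845496]), np.float64(0.002290679659499493))
timer [0.67759386 0.06247843 0.055     ]
rect ((474.8808898925781, 201.90802001953125), (119.94578552246094, 115.20137786865234), 55.758575439453125) ((201.16000366210938, 298.6199951171875), (67.79999542236328, 67.59999084472656), 36.869895935058594)
yaw arrow -124.3949044831978 0.042959092694500586
```

apply_moves(
  deltas=[
    [0,1.67,-1.62,0,0,0,-0.095],
    [0,1.67,-1.62,0,0,0,-0.095],
    [0,1.67,-1.62,0,0,0,-0.095],
    [0,1.67,-1.62,0,0,0,-0.095],
    [0,1.67,-1.62,0,0,0,-0.095],
    [0,1.67,-1.62,0,0,0,-0.095],
    [0,1.67,-1.62,0,0,0,-0.095],
    [0,1.67,-1.62,0,0,0,-0.095],
    [0,1.67,-1.62,0,0,0,-0.095],
    [0,1.67,-1.62,0,0,0,-0.095],
  ],
)

```text
time_s: 1.1
ee_pos: [0.3131, 0.3676, 0.2302]
eef_rot: [-3.141, 0.0, 1.92]
force: [0.7, -0.4, -0.1]
grip_width: 0.094
grip_force: 0.0
```

apply_moves(
  deltas=[
    [0,1.67,-1.62,0,0,0,-0.095],
    [0,1.67,-1.62,0,0,0,-0.095],
    [0,1.67,-1.62,0,0,0,-0.095],
    [0,1.67,-1.62,0,0,0,-0.095],
    [0,1.67,-1.62,0,0,0,-0.095],
    [0,1.67,-1.62,0,0,0,-0.095],
    [0,1.67,-1.62,0,0,0,-0.095],
    [0,1.67,-1.62,0,0,0,-0.095],
    [0,1.67,-1.62,0,0,0,-0.095],
    [0,1.67,-1.62,0,0,0,-0.095],
  ],
)

```text
time_s: 2.1
ee_pos: [0.48, 0.2056, 0.2302]
eef_rot: [-3.141, 0.0, 0.97]
force: [-0.0, 0.3, -0.3]
grip_width: 0.0942
grip_force: 0.0
```

Run:
```python
from h import *
from station import ctrl
from scipy.spatial.transform import Rotation as Rn
o=ctrl.get_obs();c=ctrl.camera("wrist");cv2.imwrite("pics/w1.png",c["img"][:,:,::-1])
print(o["time_s"],o["ee_pos"],o["eef_rot"],o["qpos"],c.keys(),np.round(c["hand_eye"],3))
T=np.eye(4);T[:3,:3]=Rn.from_euler("xyz",o["eef_rot"]).as_matrix();T[:3,3]=o["ee_pos"]
print("tool y",T[:3,1])
w={"K":c["K"],"pose":T@c["hand_eye"]}
p,a=blob(c["img"],(160,90,60),(179,255,255),(0,0,640,480));print(p,a,plane(w,p,.12))
p,a=blob(c["img"],(18,120,80),(35,255,255),(0,0,640,480));print(p,a,plane(w,p,.051))
```

```text
2.1 [0.48004764 0.20559043 0.23016447] [-3.14124623e+00  4.50634073e-04  9.69803593e-01] [3.34489488e-01 2.38576947e-01 1.59937742e+00 1.18319203e-05
 1.30420658e+00 9.35479179e-01] dict_keys(['img', 'K', 'hand_eye']) [[ 0.     0.958  0.286  0.084]
 [ 1.    -0.     0.     0.   ]
 [ 0.     0.286 -0.958 -0.154]
 [ 0.     0.     0.     1.   ]]
tool y [ 8.24774531e-01 -5.65461628e-01 -3.46426791e-04]
[323.02252252 246.90690691] [ 303  227   42   41 1332] [0.47918012 0.20605718 0.12      ]
[323.71428571 272.47439353] [306 264  36  20 371] [0.45311167 0.16746287 0.051     ]
```

apply_moves(
  deltas=[
    [0,-0.08,0,-1.5,0,0,0],
    [0,0,0,-1.5,0,0,0],
    [0,0,0,-1.5,0,0,0],
    [0,0,0,-1.5,0,0,0],
    [0,0,0,-1.5,0,0,0],
    [0,0,0,-1.5,0,0,0],
    [0,0,0,-1.0,0,0,0],
    [0,0,0,-0.5,0,0,0],
    [0,0,0,0,0,0,0],
  ],
)

```text
time_s: 3.05
ee_pos: [0.4785, 0.2064, 0.1251]
eef_rot: [-3.141, 0.001, 0.974]
force: [0.6, 0.4, 0.1]
grip_width: 0.0939
grip_force: 0.0
```

apply_moves(
  deltas=[
    [255,0,0,0,0,0,0],
    [255,0,0,0,0,0,0],
    [255,0,0,0,0,0,0],
    [255,0,0,0,0,0,0],
    [255,0,0,0,0,0,0],
    [255,0,0,0,0,0,0],
    [255,0,0,0,0,0,0],
    [255,0,0,0,0,0,0],
  ],
  grip_force=10,
)

```text
time_s: 3.85
ee_pos: [0.4787, 0.2064, 0.1254]
eef_rot: [-3.142, 0.0, 0.974]
force: [-0.1, 0.7, -0.3]
grip_width: 0.0335
grip_force: 0.0
```

apply_moves(
  deltas=[
    [255,0,0,0,0,0,0],
    [255,0,0,0,0,0,0],
    [255,0,0,0,0,0,0],
  ],
)

```text
time_s: 4.15
ee_pos: [0.4787, 0.2064, 0.1254]
eef_rot: [-3.142, 0.0, 0.974]
force: [0.9, 0.3, 1.1]
grip_width: 0.0294
grip_force: 10.0
```

apply_moves(
  deltas=[
    [255,-0.2,-0.3,-0.03,0,0,0],
    [255,-0.2,-0.3,-0.04,0,0,0],
    [255,-0.2,-0.3,-0.05,0,0,0],
    [255,-0.2,-0.3,-0.07,0,0,0],
    [255,-0.2,-0.3,-0.09,0,0,0],
    [255,-0.2,-0.3,-0.1,0,0,0],
    [255,-0.2,-0.3,-0.1,0,0,0],
    [255,-0.15,-0.22,-0.1,0,0,0],
    [255,0,0,0,0,0,0],
  ],
)

```text
time_s: 5.05
ee_pos: [0.463, 0.183, 0.1195]
eef_rot: [-3.141, 0.0, 0.974]
force: [1.4, 1.0, 0.5]
grip_width: 0.0291
grip_force: 10.0
```

Run:
```python
from h import *
from station import ctrl
o=ctrl.get_obs();print(o["ee_pos"],o["force"],o["moment"],o["grip_width"])
c=ctrl.camera("scene");cv2.imwrite("pics/s2.png",cv2.resize(c["img"][150:350,340:600,::-1],None,fx=3,fy=3))
```

```text
[0.46304636 0.1829625  0.11948397] [1.40265675 0.96025341 0.51596424] [ 0.28718866 -0.11707026 -0.05679693] 0.029078395171661612
```

View pics/s2.png

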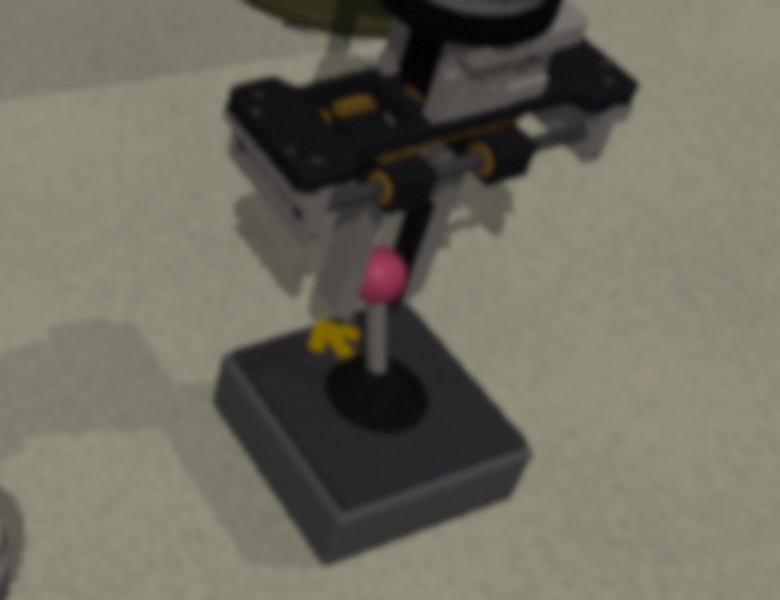

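The crop shows the knob (380,275) held between the pads and leaning towards the arrow (335,338). I'll press slightly further to be sure of the stop, then hold.

apply_moves(
  deltas=[
    [255,-0.08,-0.12,-0.03,0,0,0],
    [255,0,0,0,0,0,0],
  ],
)

```text
time_s: 5.3
ee_pos: [0.4623, 0.182, 0.1191]
eef_rot: [-3.141, 0.0, 0.974]
force: [3.0, 3.0, -1.4]
grip_width: 0.0292
grip_force: 10.0
```

apply_moves(
  deltas=[
    [255,-0.06,-0.08,0,0,0,0],
    [255,0,0,0,0,0,0],
    [255,0,0,0,0,0,0],
  ],
)

```text
time_s: 5.6
ee_pos: [0.4617, 0.1813, 0.1191]
eef_rot: [-3.141, 0.0, 0.974]
force: [2.7, 3.9, -7.0]
grip_width: 0.0295
grip_force: 10.0
```

The force is now about 4.7 N against the tilt, more than the 2 N spring, so the stick is on its stop. Holding.

apply_moves(
  deltas=[
    [255,0,0,0,0,0,0],
    [255,0,0,0,0,0,0],
    [255,0,0,0,0,0,0],
    [255,0,0,0,0,0,0],
    [255,0,0,0,0,0,0],
    [255,0,0,0,0,0,0],
    [255,0,0,0,0,0,0],
    [255,0,0,0,0,0,0],
    [255,0,0,0,0,0,0],
    [255,0,0,0,0,0,0],
  ],
)

```text
time_s: 6.6
ee_pos: [0.4617, 0.1813, 0.1191]
eef_rot: [-3.141, 0.0, 0.974]
force: [4.0, 4.5, -6.7]
grip_width: 0.0291
grip_force: 10.0
```

apply_moves(
  deltas=[
    [255,0,0,0,0,0,0],
    [255,0,0,0,0,0,0],
    [255,0,0,0,0,0,0],
    [255,0,0,0,0,0,0],
    [255,0,0,0,0,0,0],
    [255,0,0,0,0,0,0],
    [255,0,0,0,0,0,0],
    [255,0,0,0,0,0,0],
    [255,0,0,0,0,0,0],
    [255,0,0,0,0,0,0],
  ],
)

```text
time_s: 7.6
ee_pos: [0.4617, 0.1813, 0.1191]
eef_rot: [-3.141, 0.0, 0.974]
force: [3.3, 4.0, -6.5]
grip_width: 0.0296
grip_force: 10.0
```

apply_moves(
  deltas=[
    [255,0,0,0,0,0,0],
    [255,0,0,0,0,0,0],
    [255,0,0,0,0,0,0],
    [255,0,0,0,0,0,0],
    [255,0,0,0,0,0,0],
    [255,0,0,0,0,0,0],
    [255,0,0,0,0,0,0],
    [255,0,0,0,0,0,0],
  ],
)

```text
time_s: 8.4
ee_pos: [0.4617, 0.1813, 0.1191]
eef_rot: [-3.141, 0.0, 0.974]
force: [2.8, 4.5, -6.0]
grip_width: 0.0292
grip_force: 10.0
```

apply_moves(
  deltas=[
    [255,0.2,0.3,0.1,0,0,0],
    [255,0.2,0.3,0.1,0,0,0],
    [255,0.2,0.3,0.1,0,0,0],
    [255,0.2,0.3,0.09,0,0,0],
    [255,0.2,0.3,0.07,0,0,0],
    [255,0.2,0.3,0.06,0,0,0],
    [255,0.2,0.3,0.04,0,0,0],
    [255,0.18,0.26,0.02,0,0,0],
    [255,0,0,0,0,0,0],
  ],
)

```text
time_s: 9.3
ee_pos: [0.4777, 0.205, 0.125]
eef_rot: [-3.141, 0.0, 0.974]
force: [-0.4, -0.2, -1.3]
grip_width: 0.0294
grip_force: 10.0
```

apply_moves(
  deltas=[
    [0,0,0,0,0,0,0],
    [0,0,0,0,0,0,0],
    [0,0,0,0,0,0,0],
    [0,0,0,0,0,0,0],
    [0,0,0,0,0,0,0],
    [0,0,0,0,0,0,0],
    [0,0,0,0,0,0,0],
    [0,0,0,0,0,0,0],
  ],
)

```text
time_s: 10.1
ee_pos: [0.4776, 0.2048, 0.1251]
eef_rot: [-3.142, 0.0, 0.974]
force: [-0.3, -0.4, 0.4]
grip_width: 0.0895
grip_force: 0.0
```

apply_moves(
  deltas=[
    [0,0,0,1.0,0,0,0],
    [0,0,0,1.5,0,0,0],
    [0,0,0,1.5,0,0,0],
    [0,0,0,1.5,0,0,0],
    [0,0,0,1.5,0,0,0],
    [0,0,0,1.5,0,0,0],
    [0,0,0,1.5,0,0,0],
    [0,0,0,0.5,0,0,0],
    [0,0,0,0,0,0,0],
  ],
)

```text
time_s: 11.0
ee_pos: [0.4778, 0.2048, 0.231]
eef_rot: [3.141, -0.001, 0.974]
force: [0.1, -0.1, -0.5]
grip_width: 0.0941
grip_force: 0.0
```

Run:
```python
from h import *
from station import ctrl
from scipy.spatial.transform import Rotation as Rn
o=ctrl.get_obs();c=ctrl.camera("wrist");print(o["time_s"],o["ee_pos"],o["force"],o["grip_width"])
T=np.eye(4);T[:3,:3]=Rn.from_euler("xyz",o["eef_rot"]).as_matrix();T[:3,3]=o["ee_pos"]
p,a=blob(c["img"],(160,90,60),(179,255,255),(0,0,640,480));print(p,plane({"K":c["K"],"pose":T@c["hand_eye"]},p,.12))
s=ctrl.camera("scene");print(blob(s["img"],(160,90,60),(179,255,255),(440,220,520,290))[0],blob(s["img"],(105,100,40),(130,255,255),(230,140,290,190))[0])
cv2.imwrite("pics/s3.png",s["img"][:,:,::-1])
```

```text
11.0 [0.47781754 0.20483398 0.23095142] [ 0.07891824 -0.1281538  -0.53866128] 0.09405063731542054
[324.89843167 244.40403286] [0.47918516 0.2059631  0.12      ]
[475.80769231 251.01923077] [260.82941176 158.38823529]
```

View pics/s3.png

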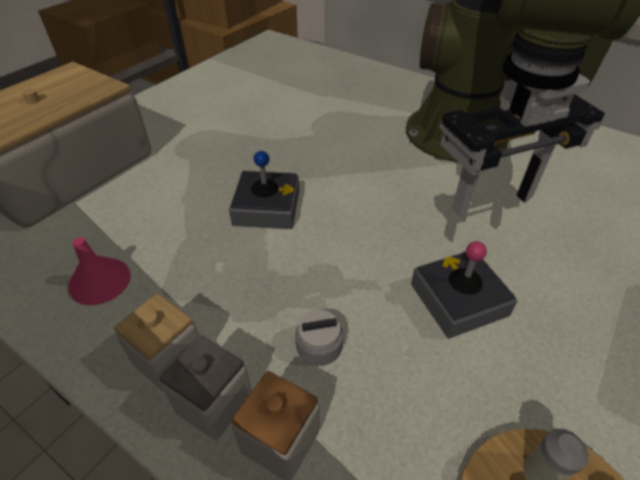

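The pink knob is back at its original pixel (476,251). The blue knob (261,158) and the timer (320,337) haven't moved, and the gripper is clear of everything.

```bash
python3 -c "
from station import ctrl
print(ctrl.hand_in())"
```

```text
the job is handed in; nothing more can be done
None
```

I tilted the pink-knobbed stick to its stop along its arrow, held it there for about 2.8 s, brought it back to centre and let go; the blue stick and timer did not move, and I handed the job in at about 11 s (the verdict wasn't shown).

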